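# Seat a proud blood tube and push the rack into the reader

### The arm

A 6-joint arm with a two-finger parallel gripper is mounted at the origin on a cart in front of the work surface, level with it; the furniture and walls round the work are solid. World frame = base frame: x ahead of the robot, y to its left, z up, the work surface at z = 0. Lengths are in m, angles in rad, forces in N, time in s.
With the tool pointing down it reaches from about 0.3 to 0.775 m from the base axis. Payload 14.6 kg.
Tool frame: the origin (TCP) lies at the very end of the fingers, on their centre line; the grasp point (between the pads) lies 19 mm behind it (ctrl.grasp_offset is the distance from the TCP to the grasp point, in m); z points along the fingers, y is the line along which they close (so a half turn about z gives the same grasp; the last joint's range is limited). The gripper opens to 94 mm and grips with 3 to 60 N. Pads are 16 mm wide; open, the fingers measure 119 mm over their backs; the gripper's body (75 mm by 177 mm) begins 78 mm behind the grasp point.
Start: joints at [1.091, 0.3, 1.521, -0, 1.321, -0.067], TCP at [0.221, 0.504, 0.205] pointing down, gripper open.
Joint ranges: [-3.03, 3.03], [-0.79, 2.21], [0.23, 2.52], [-1.04, 4.18], [0, 3.07], [-2.55, 2.55]. Speed limits (rad/s): [2.22, 2.22, 2.57, 3.14, 3.14, 3.14].

### API

Orientations are given as [roll, pitch, yaw] about the fixed x, y, z axes, in that order (R = Rz(yaw) Ry(pitch) Rx(roll)).
In Python, from station import ctrl gives the robot as it stands.
- The arm moves only by the tool step_arm, never from a script. Its argument "plan" is a list that holds one entry, the list of rows, each a list of 6 numbers: the shift along the tool's x, y, z in units of 30 mm (1.0 is 30 mm), then the turn, a rotation vector about the tool's x, y, z in units of 6 degrees (1.0 is 6 degrees). In form: [[[dx, dy, dz, wx, wy, wz], ...]]. A call has 1 to 8 rows; each row is the pose to reach, as a shift and turn from the pose commanded when the call began, along the tool's axes at that moment; what a row does not reach only later rows make up. A row lasts 1/12 s, in which the tool goes at most 41.7 mm and 7.16 degrees, less where a joint would pass 70% of its speed; a pose out of reach is approached as far as the arm can. A call with a gripper value outside its range is refused whole. "grip" is the opening, from 0 (shut) to 1 (fully open), set as the call begins (left out, the last holds). The fingers move at their own pace and stop on an object; "squeeze" is the grip in N (left out, the last holds). Time passes only in rows, so rows that repeat a pose let the fingers close. It gives the time, the measured TCP pose, the force, the opening and the grip force at its end, in the units of the state.
- ctrl.get_obs(): the state, without advancing time (a new reading comes with each control period).
- ctrl.camera(name): name is "scene" or "top"; returns the picture (384x512x3 uint8, red, green, blue); there is no depth.
- ctrl.camera_model(name): a dict with "intrinsics" (3x3 intrinsics, pixels), "R" (3x3) and "t" (3): a world point X has camera coordinates R X + t. Camera axes: x right, y down, z forward; pixel columns grow to the right and rows downward; lengths in m; the calibration is good to about 2 mm. A picture is of the moment at which its call begins. camera_model takes no time and is no camera call.
- ctrl.hand_in(): hands the job in; it is judged then, once.
Trained networks look in the newest picture that a camera, given by its name, has taken for a name from the list of things; names that differ only in an ending like _2 or _b are one class to them, and where a whole thing is asked for, a point or a joint stands for the part that bears it (a point fixed in the world has none). Each returns a list of dicts, best first, with "confidence" (0 to 1); they miss things now and then, are a little off and sometimes report something else, mostly with a low value. They report only what shows in the picture. A call takes as long as a camera call.
- ctrl.masks_of(query, camera): "pixels" (384x512 bool, what is visible of it) and "at" ([column, row] in pixels, amid what is visible of it).
- ctrl.place_of(query, camera): "at" ([column, row] in pixels: a listed point, or the origin of a listed thing).
The state is a dict: "time_s": time; "qpos": joint angles; "joint_vel": joint speeds; "tau": joint torques, N m; "ee_pos": TCP position; "eef_rot": TCP orientation; "force": force on the tool from outside, world axes, zero at the start; "moment": the same for the moment, N m; "grip_width": finger opening in m; "grip_force": force on a finger pad.
Only numpy, scipy, OpenCV 4.12 (cv2) and the standard library are available. Lean on these libraries where they do the work, as an engineer would, in place of code of your own. Each camera call takes 0.05 s, during which the arm holds its last target. There are 200 camera calls.

### The job

The green-capped blood tube in the blue rack stands proud and would catch on the reader's tunnel: with the fingertips press its cap gently down until the tube is fully home, leaving the other tubes alone. Then push the rack by its upright end tab along its lane, without gripping or lifting anything, until it rests against the stop inside the tunnel, and withdraw; keep clear of the other things on the bench.

Things in the scene. Friction and masses are not known exactly. Their poses are not given: they have to be found in the camera images.
- loader: Fixed rack loader: aluminium bed 64 mm wide, top 6 mm over the bench, two steel guide rails (tops at 14 mm), running into the tunnel of a white reader 145 mm tall. Origin on the bench under the lane's centre line; y points along the lane into the tunnel, z up. Here the lane spans y -0.200 to 0.148 m, the tunnel starts at y 0.037, the housing spans x -0.038 to 0.072
- lane_stop (a point): centre of the rubber stop at the inner end of the lane, at bed height (6 mm over the bench); the rack is home when its leading end rests on it (the rack's origin is then 87 mm short of this point along the lane)
- tunnel_mouth (a point): middle of the upper edge of the tunnel's mouth, 109 mm over the bench: caps of seated tubes (100 mm) pass under it, a tube standing proud does not
- rack: Blue sample rack 174x40x52 mm, about 0.4 kg, slides on the lane's bed between the rails. Origin at the centre of its underside; y along it to the leading end (y 0.087, to the tunnel). Four square bores on its centre line at y 0.071, 0.044, 0.017, -0.010 m; in each a weak spring leaf holds the tube (1 to 5 N to slide it); a seated tube stands on a rigid floor 6 mm over the underside
- rack_tab (a point): centre of the outer face of the rack's upright push tab (trailing end, facing along the rack's -y), 30 mm over the rack's underside; the tab is 38 mm wide, 52 mm tall and 8 mm thick
- green_tube: Green-capped blood tube, 88 mm long, glass 12.4 mm and cap 16 mm across, upright in one of the four bores, standing 13 to 17 mm higher than the others. Origin at its lower end, z up; seated, the origin is 6 mm over the rack's underside and the top of the cap 100 mm over the bench
- green_tube_top (a point): centre of the top of the green cap
- red_tube: Red-capped blood tube, the same size, fully seated in another bore (cap top 100 mm over the bench); origin at its lower end; to be left alone
- purple_tube: Purple-capped blood tube, the same size, fully seated in another bore (cap top 100 mm over the bench); origin at its lower end; to be left alone
- blue_tube: Blue-capped blood tube, the same size, fully seated in another bore (cap top 100 mm over the bench); origin at its lower end; to be left alone
- stock_bottle: white stock bottle with a black cap, 60 mm across, 128 mm tall; bystander, origin at the centre of its underside
- dropper_blue: dropper bottle with a blue cap, 25 mm across, 90 mm tall; bystander, origin at the centre of its underside
- dropper_white: dropper bottle with a white cap, 25 mm across, 90 mm tall; bystander, origin at the centre of its underside
- timer: white bench timer, 58x70x20 mm; bystander, origin at the centre of its underside

How it is judged:
On the way, in this order (a step that is already met when the one before it is completed fails the run):
1. the green-capped tube is pressed fully home while the rack is still outside the tunnel (z of green_tube in the frame of rack below 0.0085 m and y of rack in the frame of loader below -0.045 m), for 0.2 s.
2. the rack is pushed home against the stop (y of rack in the frame of loader above 0.0575 m), for 0.2 s.
At the end, for the whole second after the job is handed in: The green-capped tube stands on the rack's floor within 2.5 mm, the rack's leading end is within 3.5 mm of the stop, the rack is level and at rest on the lane's bed, and all four tubes are upright (within 0.12 rad) and seated within 2.5 mm (z of each of green_tube, red_tube, purple_tube, blue_tube in the frame of rack below 0.0085 m and y of rack in the frame of loader above 0.0575 m and linear speed of rack below 0.01 m/s and angle between rack's own z axis and vertical below 0.05 rad and height (world z) of rack below 0.01 m and angle between each of green_tube, red_tube, purple_tube, blue_tube's own z axis and vertical below 0.12 rad); the robot touches nothing.
It fails at once if the green-capped tube is pulled up instead of pressed, or is struck or squeezed with more than 25 N (z of green_tube in the frame of rack above 0.027 m or contact force between the fingers and green_tube above 25 N).
It fails at once if the rack is gripped or rammed with more than 35 N, or lifted or tipped in its lane (contact force between the fingers and rack above 35 N or height (world z) of rack above 0.014 m or angle between rack's own z axis and vertical above 0.12 rad).
It fails at once if another tube in the rack is handled (more than 2 N), or lifted (contact force between the fingers and red_tube above 2 N or z of any of red_tube, purple_tube, blue_tube in the frame of rack above 0.012 m or contact force between the fingers and purple_tube above 2 N or contact force between the fingers and blue_tube above 2 N).
It fails at once if the reader is struck with more than 25 N (contact force between any of the fingers, the arm and loader above 25 N).
It fails at once if something else on the bench is moved by more than 15 mm (distance of any of stock_bottle, dropper_blue, dropper_white, timer from where it was at the start of the episode above 0.015 m).
It also fails if it takes over 48 s, if anything falls off the work surface, if the arm or the gripper's body presses on something with over 40 N, if the wrist force passes 120 N, or if a joint passes its speed limit or range.

## Working session

There is one attempt and no reset: what is moved stays moved. The work goes in short steps, Python scripts to look and compute and a tool call to move; the robot and the scene stay as the last step left them, time stands still between calls to the robot, and variables do not carry over. Pictures are saved under pics/ and viewed, at most 10 in all, crops included, and the job is handed in when it is done.

Besides the shell and the picture viewer there is one more tool, called after "Emit:" as name([rows], argument=value, ...), one row to a line, values as JSON. step_arm: Moves the arm, as the interface text tells. Its arguments: {"type":"object","properties":{"plan":{"type":"array","items":{"type":"array","items":{"type":"array","items":{"type":"number"}}}},"grip":{"type":"number"},"squeeze":{"type":"number"}},"required":["plan"]}

```bash
mkdir -p pics
cat > h.py <<'E'
import numpy as np,cv2
from station import ctrl
def ray(cam,px):
    m=ctrl.camera_model(cam);K=np.array(m["intrinsics"]);R=np.array(m["R"]);t=np.array(m["t"])
    return -R.T@t, R.T@np.linalg.inv(K)@np.array([px[0],px[1],1.])
def atz(cam,px,z):
    c,d=ray(cam,px);return c+d*(z-c[2])/d[2]
def tri(p1,p2,c1="scene",c2="top"):
    a,d=ray(c1,p1);b,e=ray(c2,p2);s=np.linalg.lstsq(np.c_[d,-e],b-a,rcond=None)[0]
    P,Q=a+s[0]*d,b+s[1]*e;return (P+Q)/2,np.linalg.norm(P-Q)
E
cat > a.py <<'E'
from h import *
np.set_printoptions(precision=4,suppress=True)
for c in("scene","top"):
    cv2.imwrite(f"pics/{c}0.png",cv2.cvtColor(ctrl.camera(c),cv2.COLOR_RGB2BGR))
print(ctrl.get_obs()["ee_pos"],ctrl.get_obs()["eef_rot"],ctrl.get_obs()["force"])
for q in["green_tube_top","rack_tab","lane_stop","tunnel_mouth","loader","rack","green_tube","red_tube","purple_tube","blue_tube","stock_bottle","dropper_blue","dropper_white","timer"]:
    p=[]
    for c in("scene","top"):
        r=ctrl.place_of(q,c);print(q,c,[(np.round(x["at"],1),round(x["confidence"],2)) for x in r[:2]]);p.append(r[0]["at"] if r else None)
    if p[0] is not None and p[1] is not None: print("   ",*tri(*p))
print(ctrl.get_obs()["time_s"])
E
python3 a.py
```

```text
[0.2205 0.5036 0.2049] [-3.1405 -0.0001  2.7288] [ 0.6438  0.0931 -0.4403]
green_tube_top scene [(array([241.1, 186.9]), 0.54), (array([300.6, 225.7]), 0.47)]
green_tube_top top [(array([249.7, 221. ]), 0.41)]
    [0.542  0.344  0.1099] 0.0017325626693688175
rack_tab scene [(array([267.2, 233.2]), 0.58)]
rack_tab top [(array([285.1, 223.6]), 0.59)]
    [0.5465 0.2456 0.0346] 0.002028696627971119
lane_stop scene [(array([196.8, 181.5]), 0.6)]
lane_stop top [(array([181. , 227.5]), 0.77)]
    [0.5323 0.5412 0.0183] 0.0020447929097597833
tunnel_mouth scene [(array([217.9, 171.6]), 0.86)]
tunnel_mouth top [(array([214.4, 219.5]), 0.88), (array([232.5, 225.6]), 0.67)]
    [0.5425 0.44   0.1012] 0.008555124652041895
loader scene [(array([228.8, 214.2]), 0.98)]
loader top [(array([232.5, 225.1]), 0.88)]
    [ 0.5425  0.3972 -0.005 ] 0.006960342054524909
rack scene [(array([246.1, 223.7]), 0.91), (array([240.6, 212.6]), 0.38)]
rack top [(array([259.2, 224.9]), 0.84)]
    [0.5418 0.3196 0.016 ] 0.006771144711951188
green_tube scene [(array([242.6, 216.5]), 0.47)]
green_tube top [(array([251.5
[... 298 characters left out ...]
7019283442
blue_tube scene []
blue_tube top [(array([257.1, 223.1]), 0.58)]
stock_bottle scene [(array([281.6, 210.3]), 0.91)]
stock_bottle top [(array([252.7, 188.8]), 0.97)]
    [ 0.6577  0.3373 -0.0073] 0.006146456315716771
dropper_blue scene [(array([301.1, 225.3]), 0.51)]
dropper_blue top [(array([277.6, 192.6]), 0.47)]
    [ 0.6514  0.2605 -0.0039] 0.017100907648188696
dropper_white scene [(array([309.5, 223.1]), 0.72)]
dropper_white top [(array([283.1, 179.3]), 0.4)]
    [ 0.6829  0.2502 -0.0028] 0.0031935914776952865
timer scene [(array([312.4, 300.8]), 0.74)]
timer top [(array([351.4, 237.2]), 0.84), (array([257.7, 225.2]), 0.17)]
    [0.5161 0.0515 0.0016] 0.0012681962535193909
1.5
```

Run:
```python
import cv2,numpy as np
s=cv2.imread("pics/scene0.png")[140:260,170:330];t=cv2.imread("pics/top0.png")[160:260,160:320]
f=lambda i:cv2.resize(i,None,fx=4.9,fy=4.9,interpolation=cv2.INTER_CUBIC)
cv2.imwrite("pics/sc.png",f(s));cv2.imwrite("pics/tc.png",f(t))
```

```text
(no output)
```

View pics/sc.png

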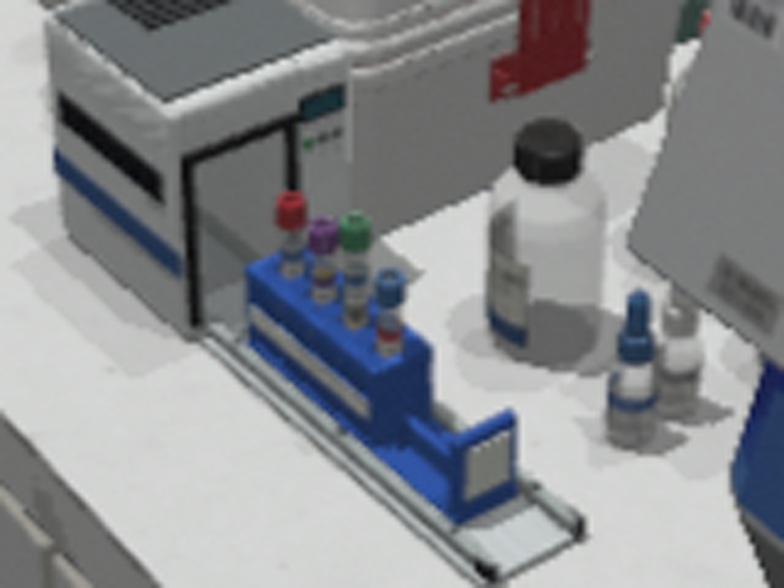

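View pics/tc.png

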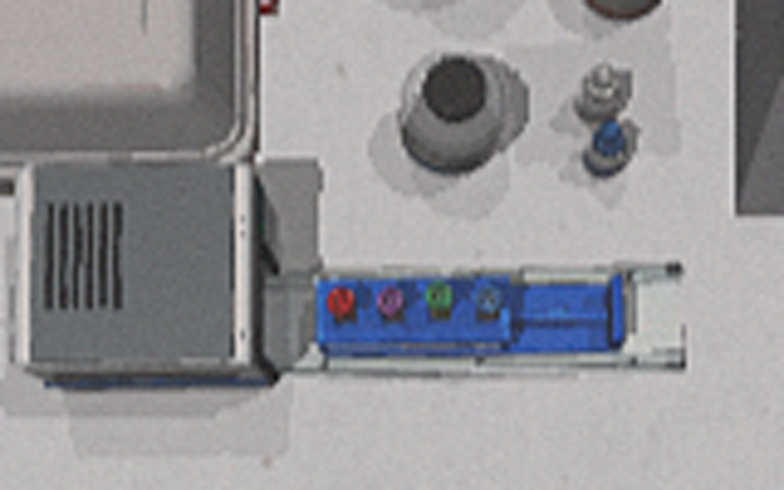

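View pics/scene0.png

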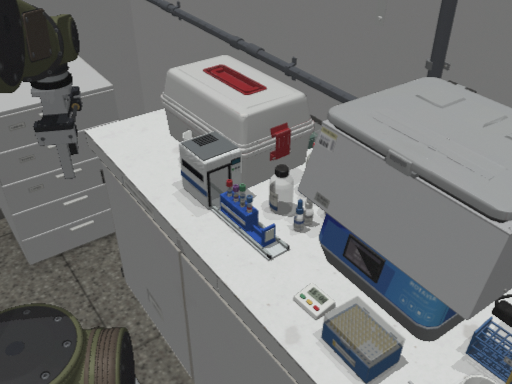

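The views agree. The caps run red, purple, green, blue from the tunnel end. Green, in the third bore, is at scene pixel ≈(242,185) and top pixel ≈(249.6,220.5). The tab is at the near end (top ≈(285,223)), and the lane runs roughly along world +y.

Run:
```python
from h import *
np.set_printoptions(precision=4,suppress=True)
T=lambda u,v:(160+(u+.5)/4.9-.5,160+(v+.5)/4.9-.5)
S=lambda u,v:(170+(u+.5)/4.9-.5,140+(v+.5)/4.9-.5)
print("green tri",tri(S(355,219),T(439,294)))
for n,s,t in[("red",S(291,200),T(341,301)),("pur",S(323,225),T(390,300)),("blu",S(391,277),T(487,298))]:
    print(n,tri(s,t),atz("top",t,.1))
print("green top@.115",atz("top",T(439,294),.115),atz("scene",S(355,219),.115))
for n,p in[("railR far",T(300,371)),("railR near",T(683,367)),("railL near",T(681,265)),("railL far",T(320,270))]:
    print(n,atz("top",p,.014))
for p in[(624,277),(624,345)]: print("tab top edge",atz("top",T(*p),.058))
for p in[(455,520),(518,492)]: print("tab bottom sc",atz("scene",S(*p),.008))
for p in[(462,440),(514,412)]: print("tab top sc",atz("scene",S(*p),.058))
img=cv2.imread("pics/top0.png");m=ctrl.masks_of("rack","top")[0]["pixels"]
v,u=np.nonzero(m);print("rack mask",u.min(),u.max(),v.min(),v.max())
for c in("top","scene"):print(c,ray(c,(256,192))[0])
```

```text
green tri (array([0.5452, 0.3451, 0.1153]), np.float64(0.0011645419025414622))
red (array([0.5432, 0.3988, 0.0969]), np.float64(0.0005370162002494669)) [0.5431 0.3985 0.1   ]
pur (array([0.5443, 0.3721, 0.0967]), np.float64(0.0005578213338520466)) [0.5441 0.3718 0.1   ]
blu (array([0.5467, 0.3189, 0.096 ]), np.float64(0.0002504505535781691)) [0.5461 0.3189 0.1   ]
green top@.115 [0.5457 0.3448 0.115 ] [0.5448 0.3456 0.115 ]
railR far [0.5133 0.4269 0.014 ]
railR near [0.5194 0.204  0.014 ]
railL near [0.5795 0.2051 0.014 ]
railL far [0.5729 0.4171 0.014 ]
tab top edge [0.5652 0.2415 0.058 ]
tab top edge [0.5265 0.2413 0.058 ]
tab bottom sc [0.5291 0.2414 0.008 ]
tab bottom sc [0.5655 0.24   0.008 ]
tab top sc [0.5304 0.239  0.058 ]
tab top sc [0.5622 0.2413 0.058 ]
rack mask 225 288 216 232
top [0.385  0.321  1.2613]
scene [ 0.007  -0.4459  0.7783]
```

```bash
cat > d.py <<'E'
import sys
from h import *
from scipy.spatial.transform import Rotation as Ro
o=ctrl.get_obs();x,y,z,yaw=map(float,sys.argv[1:5])
R=Ro.from_euler("xyz",o["eef_rot"]);G=Ro.from_euler("xyz",[np.pi,0,yaw])
print("t",o["time_s"],np.round(o["ee_pos"],4),np.round(o["eef_rot"],4),"F",np.round(o["force"],2))
print(np.round(R.inv().apply(np.array([x,y,z])-o["ee_pos"])/.03,3),np.round((R.inv()*G).as_rotvec()/np.radians(6),3))
E
python3 d.py .545 .345 .17 1.603
```

```text
t 1.55 [0.2206 0.5038 0.2054] [3.1416 0.     2.7288] F [-0.09  0.21  0.69]
[-12.027  -0.511   1.182] [ 0.     0.    10.751]
```

Emit:
step_arm([
  [[-0.9,0,0.1,0,0,0.8],[-1.8,-0.1,0.2,0,0,1.6],[-2.7,-0.1,0.3,0,0,2.4],[-3.6,-0.2,0.4,0,0,3.2],[-4.5,-0.2,0.5,0,0,4.0],[-5.4,-0.2,0.6,0,0,4.8],[-6.3,-0.3,0.7,0,0,5.6],[-7.2,-0.3,0.7,0,0,6.4]],
], grip=0, squeeze=5)

```text
time_s: 2.22
ee_pos: [0.4158, 0.4078, 0.1839]
eef_rot: [-3.141, 0.0, 2.054]
force: [-0.2, 1.1, -0.1]
grip_width: 0.0443
grip_force: 0.0
```

```bash
python3 d.py .545 .345 .17 1.603
```

```text
t 2.2167 [0.4158 0.4078 0.1839] [-3.1407e+00  2.0000e-04  2.0544e+00] F [-0.25  1.1  -0.14]
[-3.857  2.839  0.461] [-8.00e-03  4.00e-03  4.31e+00]
```

Emit:
step_arm([
  [[-0.7,0.5,0.1,0,0,0.8],[-1.4,1.0,0.2,0,0,1.5],[-2.1,1.5,0.3,0,0,2.3],[-2.8,2.0,0.4,0,0,3.1],[-3.5,2.6,0.4,0,0,3.9],[-3.8,2.8,0.4,0,0,4.3],[-3.8,2.8,0.4,0,0,4.3],[-3.8,2.8,0.4,0,0,4.3]],
])

```text
time_s: 2.88
ee_pos: [0.5424, 0.3474, 0.1721]
eef_rot: [-3.141, 0.0, 1.609]
force: [-1.1, -1.1, -0.4]
grip_width: 0.0009
grip_force: 0.0
```

```bash
python3 d.py .545 .345 .13 1.603
```

```text
t 2.8833 [0.5424 0.3474 0.1721] [-3.1410e+00  1.0000e-04  1.6091e+00] F [-1.09 -1.06 -0.45]
[-0.084  0.084  1.403] [-0.006  0.001  0.059]
```

Next, down to about 13 mm above the green cap, then check with the cameras.

Emit:
step_arm([
  [[0,0.1,0.3,0,0,0],[-0.1,0.1,0.6,0,0,0],[-0.1,0.1,0.9,0,0,0],[-0.1,0.1,1.2,0,0,0],[-0.1,0.1,1.4,0,0,0],[-0.1,0.1,1.4,0,0,0]],
])

```text
time_s: 3.38
ee_pos: [0.5449, 0.3445, 0.1285]
eef_rot: [-3.139, 0.001, 1.609]
force: [-0.5, -0.3, -1.4]
grip_width: 0.0004
grip_force: 0.0
```

```bash
python3 d.py .545 .345 .115 1.603
python3 - <<'E'
from h import *
a=[]
for c,(r,q) in {"scene":(130,190),"top":(170,210)}.items():
    i=cv2.cvtColor(ctrl.camera(c),cv2.COLOR_RGB2BGR)[r:r+100,q:q+100]
    a.append(cv2.resize(i,(400,400),interpolation=cv2.INTER_CUBIC))
cv2.imwrite("pics/b.png",np.hstack(a))
E
```

```text
t 3.3833 [0.5449 0.3445 0.1285] [-3.1392e+00  1.2000e-03  1.6087e+00] F [-0.53 -0.3  -1.4 ]
[0.017 0.007 0.45 ] [-0.022  0.011  0.055]
```

View pics/b.png

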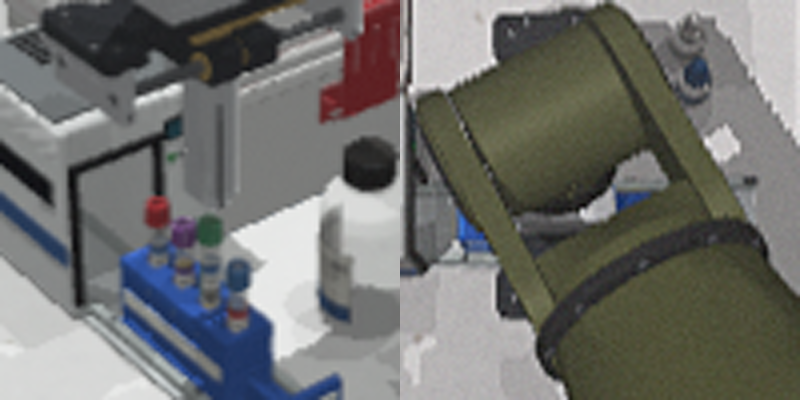

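The fingertips (left panel, ≈(212,205)) sit directly over the green cap (≈(209,228)). I'll press slowly from here.

Emit:
step_arm([
  [[0,0,0.15,0,0,0],[0,0,0.3,0,0,0],[0,0,0.38,0,0,0],[0,0,0.45,0,0,0],[0,0,0.52,0,0,0],[0,0,0.6,0,0,0],[0,0,0.68,0,0,0],[0,0,0.68,0,0,0]],
])

```text
time_s: 4.15
ee_pos: [0.5455, 0.3446, 0.1096]
eef_rot: [-3.141, 0.0, 1.608]
force: [-0.3, -0.1, -1.0]
grip_width: 0.0008
grip_force: 0.0
```

Emit:
step_arm([
  [[0,0,0.04,0,0,0],[0,0,0.08,0,0,0],[0,0,0.12,0,0,0],[0,0,0.16,0,0,0],[0,0,0.2,0,0,0]],
])

```text
time_s: 4.57
ee_pos: [0.5457, 0.3447, 0.104]
eef_rot: [3.141, -0.0, 1.608]
force: [-0.4, 0.4, 2.4]
grip_width: 0.0003
grip_force: 1.0
```

```bash
python3 d.py .545 .345 .1 1.603
python3 - <<'E'
from h import *
i=cv2.cvtColor(ctrl.camera("scene"),cv2.COLOR_RGB2BGR)[150:230,200:280]
cv2.imwrite("pics/c.png",cv2.resize(i,(480,480),interpolation=cv2.INTER_CUBIC))
E
```

```text
t 4.5667 [0.5457 0.3447 0.104 ] [ 3.1414 -0.      1.6083] F [-0.42  0.38  2.35]
[ 0.011 -0.022  0.133] [ 0.002 -0.     0.051]
```

View pics/c.png

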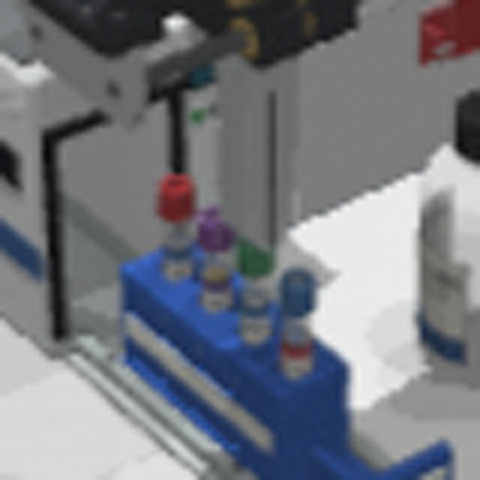

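The fingers are on the green cap (≈(255,262)) and it is going down, clear of its neighbours. About 4 mm remain.

Emit:
step_arm([
  [[0,0,0.03,0,0,0],[0,0,0.06,0,0,0],[0,0,0.09,0,0,0],[0,0,0.11,0,0,0]],
])

```text
time_s: 4.95
ee_pos: [0.5457, 0.3447, 0.1007]
eef_rot: [3.141, -0.0, 1.608]
force: [0.6, 0.1, 8.2]
grip_width: 0.0004
grip_force: 4.1
```

Emit:
step_arm([
  [[0,0,0.01,0,0,0],[0,0,0.02,0,0,0],[0,0,0.02,0,0,0],[0,0,0.02,0,0,0]],
])

```text
time_s: 5.28
ee_pos: [0.5458, 0.3448, 0.1008]
eef_rot: [3.141, -0.0, 1.608]
force: [-1.4, -1.6, 6.7]
grip_width: 0.0003
grip_force: 3.2
```

Emit:
step_arm([
  [[0,0,0.02,0,0,0],[0,0,0.03,0,0,0],[0,0,0.03,0,0,0],[0,0,0.03,0,0,0]],
])

```text
time_s: 5.62
ee_pos: [0.5461, 0.3449, 0.1007]
eef_rot: [3.14, -0.001, 1.608]
force: [-2.1, -1.8, 12.6]
grip_width: 0.0005
grip_force: 6.0
```

Emit:
step_arm([
  [[0,0,-0.2,0,0,0],[0,0,-0.6,0,0,0],[0,0,-1.2,0,0,0],[0,0,-1.8,0,0,0],[0,0,-2.2,0,0,0],[0,0,-2.2,0,0,0]],
])

```text
time_s: 6.12
ee_pos: [0.5465, 0.3452, 0.1685]
eef_rot: [3.138, -0.002, 1.608]
force: [0.7, -0.5, 0.2]
grip_width: 0.0005
grip_force: 0.0
```

```bash
python3 d.py .549 .21 .165 1.603
python3 - <<'E'
from h import *
print(tri((298.6,189),(310.4,203.9)))
for z in(.1,.2,.3,.4):print(atz("top",(310.4,203.9),z))
E
python3 - <<'E'
from h import *
i=cv2.cvtColor(ctrl.camera("scene"),cv2.COLOR_RGB2BGR)[150:230,200:280]
j=cv2.cvtColor(ctrl.camera("top"),cv2.COLOR_RGB2BGR)[110:290,190:430]
cv2.imwrite("pics/e.png",np.hstack([cv2.resize(i,(300,300),interpolation=cv2.INTER_CUBIC),cv2.resize(j,(400,300))]))
E
```

```text
t 6.1167 [0.5465 0.3452 0.1685] [ 3.1376e+00 -2.0000e-03  1.6083e+00] F [ 0.73 -0.45  0.24]
[-4.506 -0.086  0.108] [ 0.038 -0.019  0.051]
(array([0.58041298, 0.18988237, 0.1769199 ]), np.float64(0.0022338483059435297))
[0.59325706 0.18125783 0.1       ]
[0.5753191  0.19328833 0.2       ]
[0.55738114 0.20531882 0.3       ]
[0.53944318 0.21734931 0.4       ]
```

View pics/e.png

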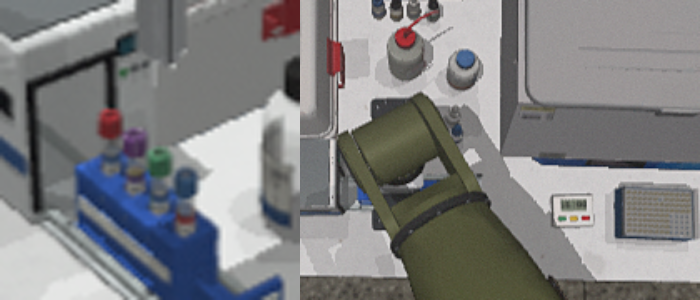

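View pics/top0.png

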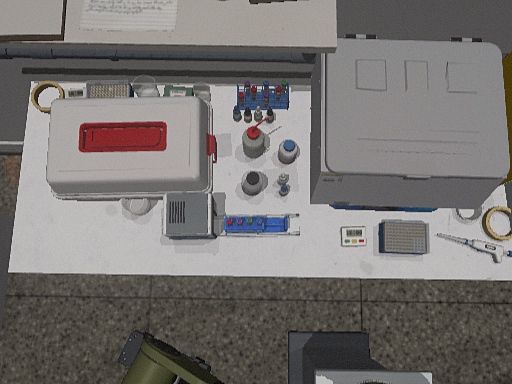

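The green cap is now level with the others, so the tube is seated. The big instrument's lid overhangs with a corner near (0.58, 0.19, z≈0.18), where the gripper body would pass, so I'll lean the tool 12° toward the tunnel to push.

```bash
sed -i 's/G=Ro.from_euler("xyz",\[np.pi,0,yaw\])/G=Ro.from_rotvec([-np.radians(12),0,0])*Ro.from_euler("xyz",[np.pi,0,yaw])/' d.py; python3 d.py .5475 .27 .165 1.603
```

```text
t 6.2167 [0.5456 0.3446 0.1651] [3.1416 0.     1.6083] F [ 0.14 -0.15 -0.63]
[-2.489e+00 -2.900e-02  2.000e-03] [ 0.07  -1.999  0.05 ]
```

Emit:
step_arm([
  [[-0.3,0,0,0,-0.3,0],[-0.7,0,0,0,-0.7,0],[-1.1,0,0,0,-1.0,0],[-1.5,0,0,0,-1.3,0],[-1.9,0,0,0,-1.7,0],[-2.3,0,0,0.1,-2.0,0.1],[-2.5,0,0,0.1,-2.0,0.1],[-2.5,0,0,0.1,-2.0,0.1]],
])

```text
time_s: 6.88
ee_pos: [0.5484, 0.2688, 0.1644]
eef_rot: [-3.131, 0.209, 1.598]
force: [-0.4, -0.3, -0.0]
grip_width: 0.0006
grip_force: 0.0
```

```bash
python3 d.py .549 .22 .12 1.603; python3 d.py .549 .22 .045 1.603
```

```text
t 6.8833 [0.5484 0.2688 0.1644] [-3.1307  0.2093  1.5983] F [-0.38 -0.33 -0.02]
[-1.285 -0.006  1.786] [-0.049 -0.001 -0.051]
t 6.8833 [0.5484 0.2688 0.1644] [-3.1307  0.2093  1.5983] F [-0.38 -0.33 -0.02]
[-0.766  0.02   4.231] [-0.049 -0.001 -0.051]
```

Emit:
step_arm([
  [[-0.5,0,0.4,0,0,0],[-0.9,0,0.9,0,0,0],[-1.25,0,1.3,0,0,0],[-1.25,0,1.8,0,0,0],[-1.25,0,1.8,0,0,0],[-1.25,0,1.8,0,0,0]],
])

```text
time_s: 7.38
ee_pos: [0.5491, 0.2219, 0.12]
eef_rot: [-3.131, 0.209, 1.599]
force: [-1.2, 0.1, -0.4]
grip_width: 0.0006
grip_force: 0.0
```

```bash
python3 d.py .549 .22 .045 1.603
```

```text
t 7.3833 [0.5491 0.2219 0.12  ] [-3.1311  0.2092  1.5986] F [-1.21  0.08 -0.4 ]
[0.458 0.02  2.458] [-0.045 -0.002 -0.048]
```

Emit:
step_arm([
  [[0.06,0,0.5,0,0,0],[0.16,0,1.0,0,0,0],[0.27,0,1.5,0,0,0],[0.38,0,2.0,0,0,0],[0.46,0,2.4,0,0,0],[0.46,0,2.46,0,0,0],[0.46,0,2.46,0,0,0]],
])

```text
time_s: 7.97
ee_pos: [0.5486, 0.2202, 0.0452]
eef_rot: [-3.132, 0.21, 1.599]
force: [-0.0, 0.2, 0.0]
grip_width: 0.0007
grip_force: 0.0
```

```bash
python3 d.py .5486 .235 .045 1.603; python3 d.py .5445 .36 .045 1.603;python3 - <<'E'
from h import *
i=cv2.cvtColor(ctrl.camera("scene"),cv2.COLOR_RGB2BGR)[150:270,190:350]
cv2.imwrite("pics/f.png",cv2.resize(i,(640,480),interpolation=cv2.INTER_CUBIC))
E
```

```text
t 7.9667 [0.5486 0.2202 0.0452] [-3.1316  0.2095  1.5991] F [-0.05  0.19  0.04]
[ 0.484  0.013 -0.097] [-0.039  0.002 -0.043]
t 7.9667 [0.5486 0.2202 0.0452] [-3.1316  0.2095  1.5991] F [-0.05  0.19  0.04]
[ 4.561 -0.014 -0.964] [-0.039  0.002 -0.043]
```

View pics/f.png

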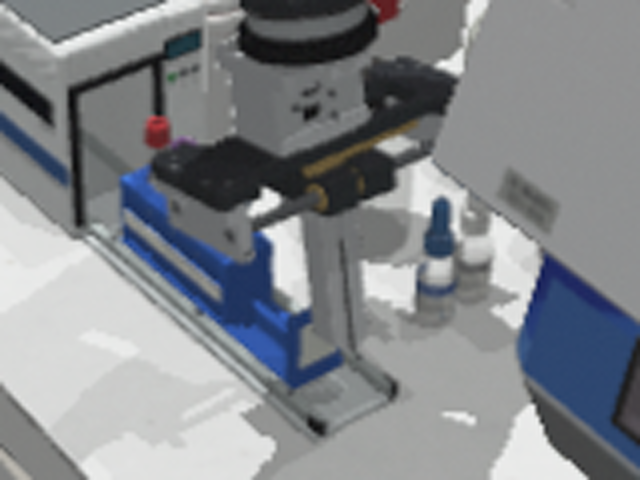

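The fingers are behind the tab (≈(330,345)), with a small gap and no lid contact. I'll make gentle contact and start pushing.

Emit:
step_arm([
  [[0.07,0,-0.01,0,0,0],[0.15,0,-0.03,0,0,0],[0.24,0,-0.05,0,0,0],[0.34,0,-0.07,0,0,0],[0.45,0,-0.1,0,0,0],[0.57,0,-0.12,0,0,0],[0.7,0,-0.15,0,0,0],[0.85,-0.01,-0.18,0,0,0]],
])

```text
time_s: 8.68
ee_pos: [0.548, 0.2458, 0.0457]
eef_rot: [-3.133, 0.21, 1.598]
force: [-0.6, -7.5, 5.3]
grip_width: 0.0004
grip_force: 3.7
```

Emit:
step_arm([
  [[0.2,0,-0.04,0,0,0],[0.4,0,-0.08,0,0,0],[0.6,0,-0.13,0,0,0],[0.8,-0.01,-0.17,0,0,0],[1.0,-0.01,-0.21,0,0,0],[1.2,-0.01,-0.26,0,0,0],[1.4,-0.01,-0.3,0,0,0],[1.6,-0.01,-0.34,0,0,0]],
])

```text
time_s: 9.35
ee_pos: [0.5463, 0.295, 0.0457]
eef_rot: [-3.133, 0.211, 1.599]
force: [0.0, -5.4, 5.8]
grip_width: 0.0006
grip_force: 3.9
```

Emit:
step_arm([
  [[0.2,0,-0.04,0,0,0],[0.4,0,-0.08,0,0,0],[0.6,0,-0.13,0,0,0],[0.8,-0.01,-0.17,0,0,0],[1.0,-0.01,-0.21,0,0,0],[1.2,-0.01,-0.26,0,0,0],[1.4,-0.01,-0.3,0,0,0],[1.5,-0.01,-0.32,0,0,0]],
])

```text
time_s: 10.02
ee_pos: [0.5447, 0.3413, 0.0457]
eef_rot: [-3.133, 0.21, 1.599]
force: [-0.2, -6.0, 6.3]
grip_width: 0.001
grip_force: 4.0
```

```bash
python3 d.py .5445 .366 .045 1.603;python3 - <<'E'
from h import *
i=cv2.cvtColor(ctrl.camera("scene"),cv2.COLOR_RGB2BGR)[130:250,170:330]
cv2.imwrite("pics/g.png",cv2.resize(i,(640,480),interpolation=cv2.INTER_CUBIC))
E
```

```text
t 10.0167 [0.5447 0.3413 0.0457] [-3.1325  0.2104  1.5988] F [-0.16 -5.96  6.29]
[ 0.811  0.013 -0.15 ] [-0.031  0.01  -0.046]
```

View pics/g.png

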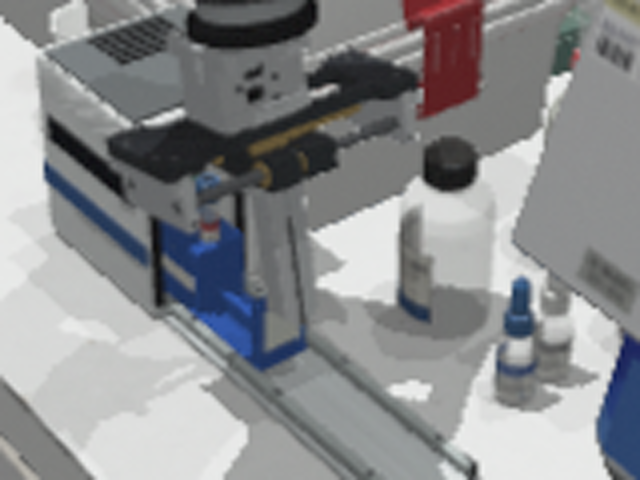

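The rack is entering the tunnel cleanly, with the bottle clear. I'll slow down for the last ~25 mm.

Emit:
step_arm([
  [[0.1,0,-0.02,0,0,0],[0.2,0,-0.04,0,0,0],[0.3,0,-0.06,0,0,0],[0.38,0,-0.08,0,0,0],[0.46,0,-0.1,0,0,0],[0.53,0,-0.11,0,0,0],[0.58,0,-0.12,0,0,0],[0.6,0,-0.13,0,0,0]],
])

```text
time_s: 10.73
ee_pos: [0.5444, 0.3593, 0.0458]
eef_rot: [-3.133, 0.21, 1.598]
force: [0.4, -6.3, 3.7]
grip_width: 0.0004
grip_force: 3.1
```

Emit:
step_arm([
  [[0.02,0,0,0,0,0],[0.04,0,-0.01,0,0,0],[0.06,0,-0.01,0,0,0],[0.08,0,-0.02,0,0,0],[0.1,0,-0.02,0,0,0],[0.1,0,-0.02,0,0,0]],
])

```text
time_s: 11.23
ee_pos: [0.5442, 0.3622, 0.0457]
eef_rot: [-3.132, 0.211, 1.598]
force: [0.5, -5.5, 4.7]
grip_width: 0.0006
grip_force: 3.4
```

Emit:
step_arm([
  [[0.02,0,0,0,0,0],[0.04,0,-0.01,0,0,0],[0.06,0,-0.01,0,0,0],[0.08,0,-0.02,0,0,0],[0.1,0,-0.02,0,0,0],[0.1,0,-0.02,0,0,0]],
])

```text
time_s: 11.73
ee_pos: [0.5442, 0.3652, 0.0457]
eef_rot: [-3.132, 0.211, 1.598]
force: [0.5, -5.9, 5.5]
grip_width: 0.0008
grip_force: 3.5
```

Emit:
step_arm([
  [[0.02,0,0,0,0,0],[0.04,0,-0.01,0,0,0],[0.06,0,-0.01,0,0,0],[0.07,0,-0.01,0,0,0],[0.07,0,-0.01,0,0,0]],
])

```text
time_s: 12.15
ee_pos: [0.5442, 0.3661, 0.0457]
eef_rot: [-3.132, 0.213, 1.598]
force: [-1.3, -14.2, 7.9]
grip_width: 0.001
grip_force: 7.9
```

Emit:
step_arm([
  [[0.02,0,0,0,0,0],[0.03,0,0,0,0,0],[0.03,0,0,0,0,0]],
])

```text
time_s: 12.4
ee_pos: [0.5442, 0.3661, 0.0457]
eef_rot: [-3.131, 0.214, 1.598]
force: [-3.0, -19.3, 11.2]
grip_width: 0.0005
grip_force: 10.7
```

The force is rising with no further motion, so the rack is on the stop. Now withdraw straight back, then up.

Emit:
step_arm([
  [[-0.1,0,0.02,0,0,0],[-0.3,0,0.06,0,0,0],[-0.6,0,0.13,0,0,0],[-1.0,0,0.21,0,0,0],[-1.5,0,0.32,0,0,0],[-1.7,0,-0.6,0,0,0],[-1.9,0,-1.6,0,0,0],[-2.1,0,-2.6,0,0,0]],
])

```text
time_s: 13.07
ee_pos: [0.5455, 0.3225, 0.135]
eef_rot: [-3.131, 0.21, 1.599]
force: [-0.4, -0.6, 0.7]
grip_width: 0.0002
grip_force: 0.0
```

Emit:
step_arm([
  [[-0.2,0,-1.0,0,0,0],[-0.4,0,-2.0,0,0,0],[-0.4,0,-2.0,0,0,0]],
])

```text
time_s: 13.32
ee_pos: [0.5479, 0.3247, 0.2021]
eef_rot: [-3.14, 0.205, 1.597]
force: [-0.2, 0.6, 0.5]
grip_width: 0.0007
grip_force: 0.0
```

Run:
```python
from h import *
i=ctrl.camera("scene");o=ctrl.get_obs();print(o["time_s"],o["ee_pos"],o["force"])
for c in("scene",):
    r=ctrl.place_of("rack_tab",c);print([(x["at"],x["confidence"],atz(c,x["at"],.036)) for x in r[:2]])
i=cv2.cvtColor(i,cv2.COLOR_RGB2BGR)[130:250,170:330]
cv2.imwrite("pics/k.png",cv2.resize(i,(640,480),interpolation=cv2.INTER_CUBIC))
```

```text
13.3667 [0.54728267 0.32428598 0.19870643] [-0.08950552 -0.0391105   0.20749673]
[([232.3, 204.6], 0.89, array([0.53947404, 0.38137992, 0.036     ]))]
```

View pics/k.png

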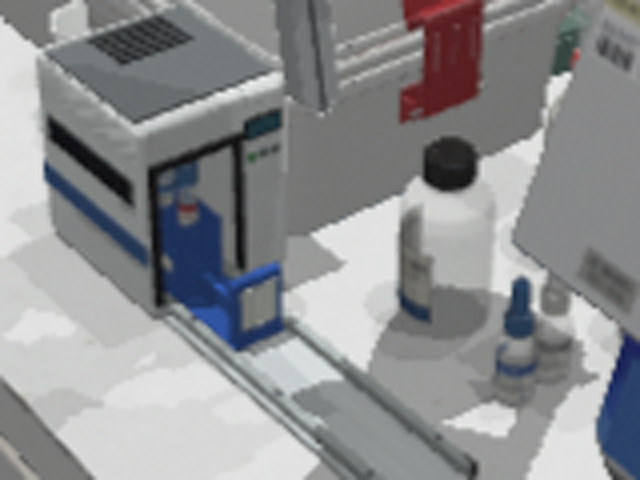

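The rack is home: the tab is at (258,303), i.e. y ≈ 0.38 as predicted. The bystanders look unmoved and the fingers are clear.

```bash
python3 -c "from station import ctrl;print(ctrl.hand_in())"
```

```text
the job is handed in; nothing more can be done
None
```

I pressed the green tube down until it bottomed out, pushed the rack against the stop inside the tunnel, moved the arm clear and handed the job in; it gave back no pass/fail verdict.

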